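Prove the strongbox's folding lid stay

TASK

Check the folding stay on the strongbox, the box with the jointed brace on its side: raise its lid by the D-handle until the stay straightens and locks, and let go so that the lid stands open by itself. Then press the stay's knee knob down through centre so that the brace folds, and let the lid come fully closed.

Things in the scene. Friction and masses are not known exactly. Their poses are not given: they have to be found in the camera images.
- box_handle (a point): Middle of the D-handle's round bar (10 mm thick, 80 long, 70 free between its arms, 38 mm gap to the lid's front edge: do not open the fingers wide) on the lid of the grey strongbox with the brace; 104 mm up when closed. Axes turn with the lid: x to the hinge, y along the bar, z out of the lid's top. Hinge line: parallel to y, 205 mm along +x, 4 mm along -z. The bar may turn in the fingers.
- knee_knob (a point): Centre of the stay's knee knob, a dark cylinder 20 mm thick, 36 long, parallel to the bar, 62 mm outside the box's right (-y) wall. 39 mm up when folded, about 137 when locked, clear beside the lid. Pressed down with about 6 N (lid rises a few mm first) it drifts 15 mm towards the hinge; 25 to 40 mm down it folds and the lid sinks shut by itself in 1.5 s. Ignore its axes.
- box_lid (a joint): Lid angle of the strongbox (160 x 160 x 100 mm, fixed; a lower box without a brace is a bystander), rad: 0 closed, 1.08 stay straight, about 1.05 resting locked. Raise it to 1.08 to 1.11 (the stay yields a few mm) and let go: it locks. Let go below 1.06 it may sink shut. Lid about 0.7 kg, 4 to 8 N at the handle, damped hinge.
- stay (a joint): Knee of the two-link steel brace (each link 71 mm) on the outside of the strongbox's right wall, rad: 0 folded (lid closed), 1.84 straight, 2.19 at the stop past centre, locked by the lid's weight. A light spring urges it to the stop when nearly straight.

How it is judged:
By the outcome, as a careful person would: the job done as asked, in the order asked, and still so for the second after the job is handed in, with the robot touching nothing.
It also fails if it takes over 51 s, if anything falls off the work surface, if the arm or the gripper's body presses on something with over 40 N, if the wrist force passes 120 N, or if a joint passes its speed limit or range.

ROBOT

A 6-joint arm with a two-finger parallel gripper is mounted at the origin on the work surface. World frame = base frame: x ahead of the robot, y to its left, z up, the work surface at z = 0. Lengths are in m, angles in rad, forces in N, time in s.
With the tool pointing down it reaches from about 0.35 to 0.775 m from the base axis. Payload 5.5 kg.
Tool frame: the origin (TCP) lies at the very end of the fingers, on their centre line; the grasp point (between the pads) lies 19 mm behind it (grip_point_offset is the distance from the TCP to the grasp point, in m); z points along the fingers, y is the direction in which the jaws open and shut (so a half turn about z gives the same grasp; the last joint's range is limited). The gripper opens to 85 mm and grips with 20 to 120 N. Pads are 22 mm wide; open, the fingers measure 114 mm over their backs; the gripper's body (76 mm by 85 mm) begins 54 mm behind the grasp point. The pads swing forward as they close: fully open they stand 13 mm farther back than shut.
Start: joints at [1.115, 0.313, 0.046, 1.304, 0, 1.431], TCP at [0.179, 0.547, 0.231] pointing down, gripper open.
Joint ranges: [-2.76, 2.76], [-0.86, 1.69], [-1.03, 1.26], [-2.2, 2.34], [-1.47, 1.5], [-3.14, 3.14]. Speed limits (rad/s): [2.57, 2.57, 3.14, 3.14, 3.14, 3.14].

INTERFACE

Orientations are given as a unit quaternion [w, x, y, z].
In Python, from workcell import * gives the robot as it stands.
- The arm moves only by the shell command python3 -m crank 'ROWS' [OPENING] [FORCE]. ROWS is a JSON object of lists of equal length, an entry for each row: "travel": the shift along the tool's x, y, z in units of 40 mm (1.0 is 40 mm), a list of three; "turn": the turn about the tool's z in rad. In form: {"travel": [[x, y, z], ...], "turn": [turn, ...]}. A call has 1 to 5 rows; each row is the pose to reach, as a shift and turn from the pose commanded when the call began, along the tool's axes at that moment; what a row does not reach only later rows make up. A row lasts 1/12 s, in which the tool goes at most 41.7 mm and 7.16 degrees, less where a joint would pass 70% of its speed; a pose out of reach is approached as far as the arm can. A call with a gripper value outside its range is refused whole. OPENING is the finger opening in mm, from 0 to 85.4, set as the call begins (- or left out, the last holds). The fingers move at their own pace and stop on an object; FORCE is the grip in N (left out, the last holds). Time passes only in rows, so rows that repeat a pose let the fingers close. It gives the time, the measured TCP pose, the force and the opening at its end, in the units of the state.
- get_state(): the state, without advancing time (a new reading comes with each control period).
- read_camera(name): name is "side" or "top"; returns a dict with "image" (420x560x3 uint8, red, green, blue), "K" (3x3 intrinsics, pixels), "k1" (the pictures are not rectified: a ray, as slopes to the right and down, at radius r is drawn at 1 + k1 r^2 times it, then the intrinsics apply), "R" (3x3) and "t" (3): a world point X has camera coordinates R X + t. Camera axes: x right, y down, z forward; pixel columns grow to the right and rows downward; lengths in m; the calibration is good to about 2 mm. A picture is of the moment at which its call begins. There is no depth.
- hand_in(): hands the job in, once; it reports no verdict.
The state is a dict: "clock": time; "joint_pos": joint angles; "qvel": joint speeds; "tau": joint torques, N m; "tcp_pos": TCP position; "orientation": TCP orientation; "wrist_force": force on the tool from outside, world axes, zero at the start; "ft_torque": the same for the moment, N m; "finger_gap": finger opening in m.
Only numpy, scipy, OpenCV 4.12 (cv2) and the standard library are available. Lean on these libraries where they do the work, as an engineer would, in place of code of your own. Each camera call takes 0.05 s, during which the arm holds its last target. There are 200 camera calls.

## Working session

There is one attempt and no reset: what is moved stays moved. The work goes in short steps, Python scripts to look and compute and a shell command to move; the robot and the scene stay as the last step left them, time stands still between calls to the robot, and variables do not carry over. Pictures are saved under pics/ and viewed, about 8 in all and at most 12, crops included, and the job is handed in when it is done.

```bash
mkdir -p pics; ls; python3 - <<'E'
from workcell import *
import cv2
s=get_state(); print({k:(v if not hasattr(v,'round') else v) for k,v in s.items()})
for n in("side","top"):
    c=read_camera(n); cv2.imwrite(f"pics/{n}0.png",c["image"][:,:,::-1]); print(n,c["K"],c["k1"],c["R"],c["t"])
E
```

```text
pics
{'clock': 0.0, 'joint_pos': array([ 1.11540910e+00,  3.14025206e-01,  4.49630265e-02,  1.30358967e+00,
       -7.58950679e-06,  1.43118262e+00]), 'qvel': array([-0.00018995, -0.00061857, -0.00232853,  0.00126227, -0.0001976 ,
        0.00089812]), 'tau': array([ 5.10592799e-04, -4.80630255e+01,  2.98534030e+01,  1.94238068e-02,
        6.86060787e-06, -4.20471594e-06]), 'tcp_pos': array([0.17835753, 0.54609698, 0.23038823]), 'orientation': array([-2.68327244e-04,  1.57231537e-01,  9.87561331e-01, -8.88116966e-04]), 'wrist_force': array([-0.5271926 , -0.12396629, -0.17711104]), 'ft_torque': array([-0.04007139,  0.02194953, -0.02773868]), 'finger_gap': 0.08548369231051965}
side [[496.73427753   0.         275.5708985 ]
 [  0.         496.73427753 216.19211111]
 [  0.           0.           1.        ]] -0.12213251715299839 [[ 0.94397161 -0.32993526  0.00776714]
 [-0.1837419  -0.54495932 -0.81808206]
 [ 0.2741469   0.77081908 -0.57504906]] [-0.57377789  0.15912351  1.00805985]
top [[419.88604541   0.         288.55494416]
 [  0.         419.88604541 209.81357077]
 [  0.           0.           1.        ]] -0.10881588666271816 [[ 0.08105352 -0.99670826 -0.00172374]
 [-0.97174063 -0.07863821 -0.22256723]
 [ 0.22169905  0.01971489 -0.97491582]] [-0.10219353  0.55179321  0.69471956]
```

View pics/side0.png

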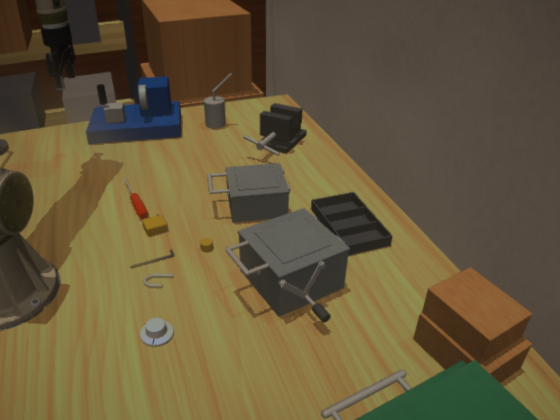

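View pics/top0.png

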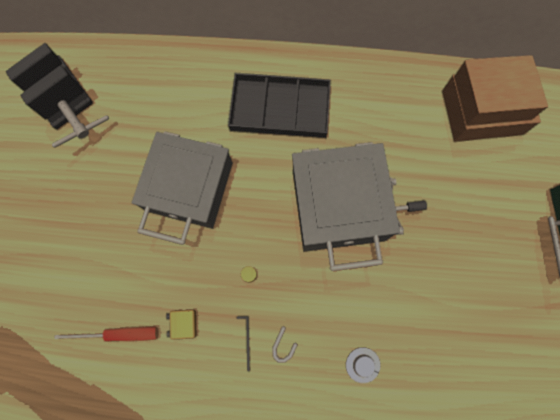

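The strongbox with the brace is at about (345,195) in the top view and (292,255) in the side view. Its D-handle bar runs from (332,269) to (381,263) in the top view, and the knob is at (417,206). I'll zoom in on both.

```bash
cat > h.py <<'E'
from workcell import *
import cv2, numpy as np
from scipy.optimize import least_squares
def cam(n): return read_camera(n)
def proj(c,X):
    p=np.atleast_2d(X)@np.array(c["R"]).T+c["t"]; s=p[:,:2]/p[:,2:]
    s=s*(1+c["k1"]*(s**2).sum(1,keepdims=True)); K=np.array(c["K"])
    return s@K[:2,:2].T+K[:2,2]
def onz(c,uv,z):
    f=lambda q: (proj(c,[q[0],q[1],z])[0]-uv)
    return np.r_[least_squares(f,[.5,0.]).x,z]
def tri(obs):
    return least_squares(lambda X:np.concatenate([proj(c,X)[0]-uv for c,uv in obs]),[.5,0,.1])
def crop(c,x,y,w,h,k): 
    return cv2.resize(c["image"][y:y+h,x:x+w,::-1],None,fx=k,fy=k,interpolation=cv2.INTER_CUBIC)
E
python3 - <<'E'
from h import *
a=crop(cam("top"),290,135,150,150,4); b=crop(cam("side"),215,205,150,130,4)
b=cv2.copyMakeBorder(b,0,80,0,0,cv2.BORDER_CONSTANT)
cv2.imwrite("pics/a.png",cv2.resize(np.hstack([a[:, :600]]),None,fx=1,fy=1)); cv2.imwrite("pics/b.png",b)
E
```

```text
(no output)
```

View pics/a.png

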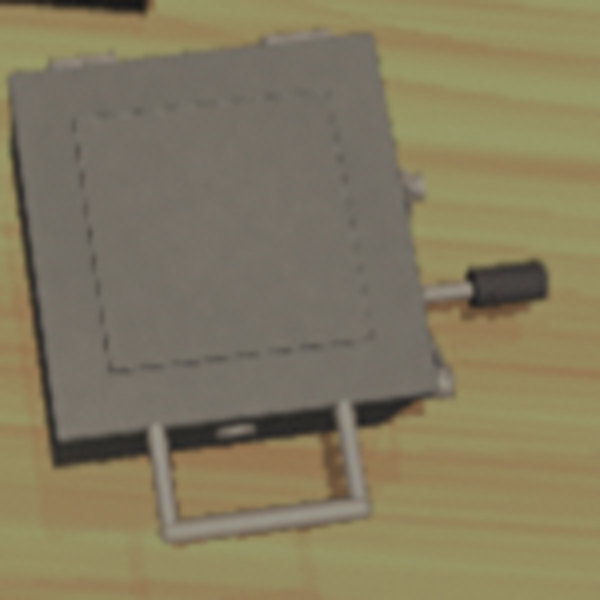

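View pics/b.png

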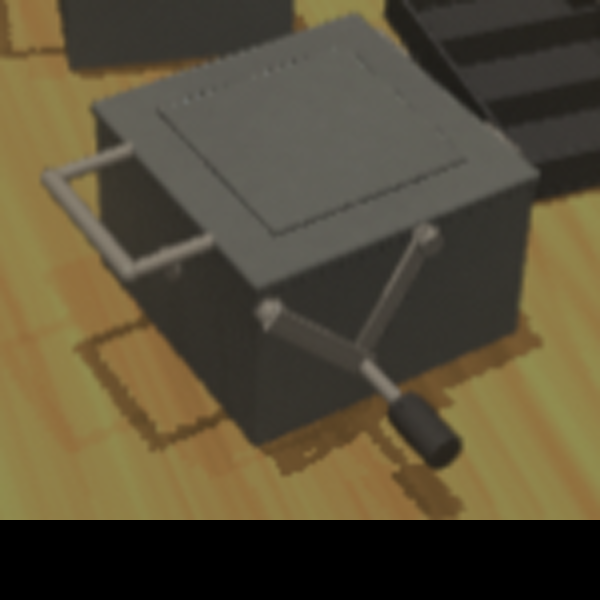

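The top crop shows the bar from (164,535) to (370,506), with its middle at (267,520), and the knob at (508,283). In the side crop the bar runs from (50,178) to (128,271) and the knob is at (425,431).

```bash
python3 - <<'E'
from h import *
T=cam("top");S=cam("side")
t=lambda x,y:np.array([290+(x-1.5)/4,135+(y-1.5)/4]); s=lambda x,y:np.array([215+(x-1.5)/4,205+(y-1.5)/4])
for n,a,b in(("bar",t(267,520),s(89,224)),("knob",t(508,283),s(425,431)),("barL",t(166,533),s(50,178)),("barR",t(368,508),s(128,271))):
    r=tri([(T,a),(S,b)]);print(n,r.x.round(4),r.fun.round(1))
for p in((166,533),(368,508),(267,520)):print(onz(T,t(*p),.104).round(4))
cs=[onz(T,t(*p),.102) for p in((10,73),(372,35),(437,392),(57,440))]
print(np.round(cs,4))
print("knob",onz(T,t(508,283),.039).round(4),onz(S,s(425,431),.039).round(4))
q=get_state()["orientation"]
from scipy.spatial.transform import Rotation as R
print(R.from_quat(np.r_[q[1:],q[0]]).as_matrix().round(3))
E
```

```text
bar [ 0.4658 -0.1777  0.1051] [ 0.1 -0.6 -0.7  0.2]
knob [ 0.5923 -0.2963  0.0397] [ 0.1 -0.5 -0.5  0.2]
barL [ 0.4574 -0.1364  0.1036] [ 0.1 -0.7 -0.8  0.2]
barR [ 0.4733 -0.2189  0.1081] [ 0.1 -0.5 -0.5  0.1]
[ 0.4563 -0.1362  0.104 ]
[ 0.4731 -0.2197  0.104 ]
[ 0.4649 -0.1777  0.104 ]
[[ 0.6523 -0.056   0.102 ]
 [ 0.6839 -0.2154  0.102 ]
 [ 0.5247 -0.2478  0.102 ]
 [ 0.4916 -0.0885  0.102 ]]
knob [ 0.5915 -0.2963  0.039 ] [ 0.5936 -0.2956  0.039 ]
[[-0.951  0.311 -0.   ]
 [ 0.311  0.951 -0.001]
 [ 0.    -0.001 -1.   ]]
```

```bash
python3 -m crank '{"travel":[[-0.3,-0.37,0],[-0.9,-1.1,0],[-1.6,-1.95,0],[-2.3,-2.8,0],[-3.0,-3.65,0]],"turn":[0,0,0,0,0]}' 28 30
python3 -m crank '{"travel":[[-0.7,-0.85,0],[-1.4,-1.7,0],[-2.1,-2.55,0],[-2.8,-3.4,0],[-3.5,-4.2,0]],"turn":[0,0,0,0,0]}'
python3 -m crank '{"travel":[[-0.7,-0.85,0],[-1.4,-1.7,0],[-2.1,-2.55,0],[-2.8,-3.4,0],[-3.5,-4.2,0]],"turn":[0.1,0.2,0.3,0.4,0.53]}'
```

```text
clock: 0.72
tcp_pos: [0.2447, 0.3756, 0.2311]
orientation: [0.0, 0.157, 0.988, 0.0]
wrist_force: [1.0, -0.7, 0.6]
finger_gap: 0.0286
clock: 1.13
tcp_pos: [0.3216, 0.1818, 0.2316]
orientation: [0.0, 0.157, 0.988, 0.0]
wrist_force: [0.8, 1.2, 0.2]
finger_gap: 0.0282
clock: 1.55
tcp_pos: [0.3986, -0.0122, 0.2316]
orientation: [0.0, 0.411, 0.912, 0.0]
wrist_force: [0.5, 0.8, 0.2]
finger_gap: 0.0277
```

```bash
python3 -m crank '{"travel":[[-0.8,-0.3,0],[-1.6,-0.6,0],[-2.4,-0.9,0],[-3.2,-1.15,0],[-3.6,-1.3,0]],"turn":[0.11,0.22,0.33,0.44,0.527]}'
python3 -m crank '{"travel":[[0,0,0],[0,0,0],[0,0,0]],"turn":[0,0,0]}'
python3 - <<'E'
from h import *
from scipy.spatial.transform import Rotation as R
s=get_state();q=s["orientation"];M=R.from_quat(np.r_[q[1:],q[0]]).as_matrix();print(M.round(3),s["tcp_pos"])
print(((np.array([.4655,-.1777,.2])-s["tcp_pos"])@M/.04).round(2))
a=crop(cam("top"),290,135,150,150,4); cv2.imwrite("pics/c.png",a)
E
```

```text
clock: 1.97
tcp_pos: [0.4572, -0.1556, 0.2311]
orientation: [0.001, 0.635, 0.773, -0.0]
wrist_force: [0.9, -0.4, 0.3]
finger_gap: 0.0279
clock: 2.22
tcp_pos: [0.4551, -0.1513, 0.2311]
orientation: [-0.001, 0.631, 0.776, 0.0]
wrist_force: [-0.6, -1.2, 0.9]
finger_gap: 0.0279
[[-0.203  0.979 -0.001]
 [ 0.979  0.203  0.001]
 [ 0.001 -0.001 -1.   ]] [ 0.45513828 -0.15127613  0.23107376]
[-0.7   0.12  0.78]
```

View pics/c.png

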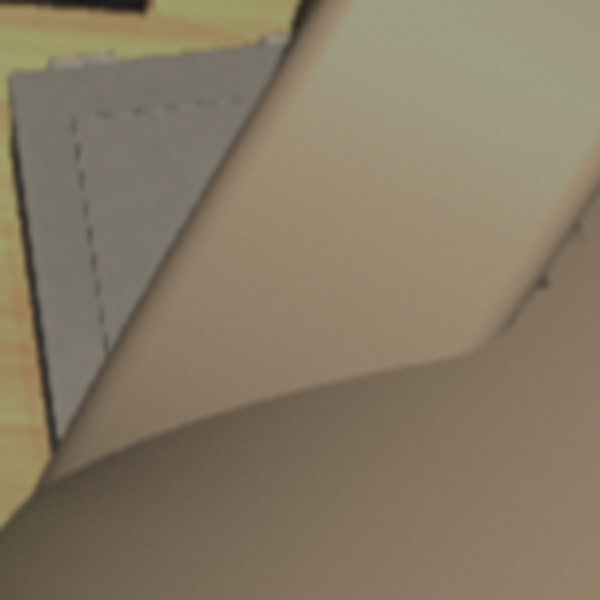

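The arm hides the box in the top view, so I'll check the approach from the side camera.

```bash
python3 -m crank '{"travel":[[-0.35,0.06,0.3],[-0.7,0.12,0.9],[-0.7,0.12,1.6],[-0.7,0.12,2.1],[-0.7,0.12,2.2]],"turn":[0,0,0,0,0]}'
python3 -m crank '{"travel":[[0,0,0],[0,0,0]],"turn":[0,0]}'
python3 - <<'E'
from h import *
c=cam("side");p=get_state()["tcp_pos"];print(p,proj(c,p),proj(c,[.4655,-.1777,.104]))
cv2.imwrite("pics/d.png",crop(c,175,170,190,140,4))
E
```

```text
clock: 2.68
tcp_pos: [0.4637, -0.176, 0.1401]
orientation: [-0.003, 0.631, 0.776, -0.0]
wrist_force: [-0.1, 0.2, -0.3]
finger_gap: 0.0277
clock: 2.85
tcp_pos: [0.4664, -0.1778, 0.1443]
orientation: [0.0, 0.631, 0.776, 0.0]
wrist_force: [-0.2, -0.2, -0.1]
finger_gap: 0.0281
[ 0.46692228 -0.17826544  0.14487768] [[235.9612572  244.35426583]] [[236.00341258 261.26709419]]
```

View pics/d.png

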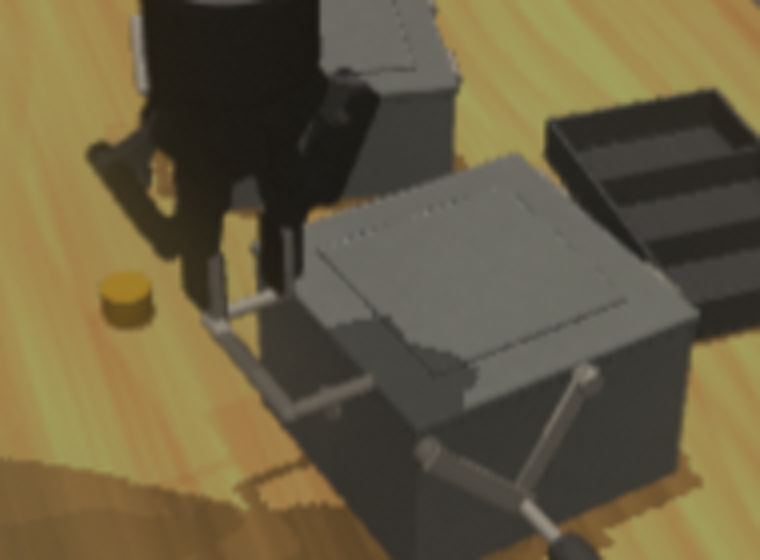

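The fingers straddle the bar line, with the right finger over the gap and clear of the lid edge. I'll go down and grip.

```bash
python3 -m crank '{"travel":[[0,0,0.3],[0,0,0.7],[0,0,1.1],[0,0,1.4],[0,0,1.5]],"turn":[0,0,0,0,0]}'
python3 -m crank '{"travel":[[0,0,0],[0,0,0]],"turn":[0,0]}'
python3 -m crank '{"travel":[[0,0,0],[0,0,0],[0,0,0],[0,0,0],[0,0,0]],"turn":[0,0,0,0,0]}' 0 40
python3 -m crank '{"travel":[[0,0,0],[0,0,0],[0,0,0],[0,0,0],[0,0,0]],"turn":[0,0,0,0,0]}'
python3 - <<'E'
from h import *
s=get_state();print(s["tcp_pos"],s["finger_gap"])
cv2.imwrite("pics/e.png",crop(cam("side"),175,170,190,140,4))
# arc: tool (y,z) units from closed to theta
for th in np.r_[np.arange(0,1.1,.1),1.06,1.08,1.09,1.1,1.12]:
    x=-.205*np.cos(th)-(-.0)+.004*np.sin(th)+.205; z=.205*np.sin(th)+.004*np.cos(th)-.004
    print(th.round(2),"y",round(x/.04,2),"z",round(-z/.04,2),end=" | ")
E
```

```text
clock: 3.32
tcp_pos: [0.4662, -0.1783, 0.0833]
orientation: [0.0, 0.632, 0.775, 0.0]
wrist_force: [-0.6, 0.4, -0.3]
finger_gap: 0.028
clock: 3.48
tcp_pos: [0.4669, -0.1788, 0.0845]
orientation: [0.001, 0.632, 0.775, 0.0]
wrist_force: [0.2, 0.4, -0.1]
finger_gap: 0.0279
clock: 3.9
tcp_pos: [0.4673, -0.1789, 0.0846]
orientation: [0.001, 0.632, 0.775, 0.001]
wrist_force: [0.5, 1.9, 5.7]
finger_gap: 0.0087
clock: 4.32
tcp_pos: [0.4674, -0.1789, 0.0846]
orientation: [0.001, 0.632, 0.775, 0.001]
wrist_force: [0.3, 0.1, 5.9]
finger_gap: 0.0081
[ 0.46738425 -0.17889309  0.08464224] 0.008120572274069726
0.0 y 0.0 z -0.0 | 0.1 y 0.04 z -0.51 | 0.2 y 0.12 z -1.02 | 0.3 y 0.26 z -1.51 | 0.4 y 0.44 z -1.99 | 0.5 y 0.68 z -2.44 | 0.6 y 0.95 z -2.88 | 0.7 y 1.27 z -3.28 | 0.8 y 1.63 z -3.65 | 0.9 y 2.02 z -3.98 | 1.0 y 2.44 z -4.27 | 1.06 y 2.71 z -4.42 | 1.08 y 2.8 z -4.47 | 1.09 y 2.84 z -4.49 | 1.1 y 2.89 z -4.51 | 1.12 y 2.98 z -4.56 |
```

View pics/e.png

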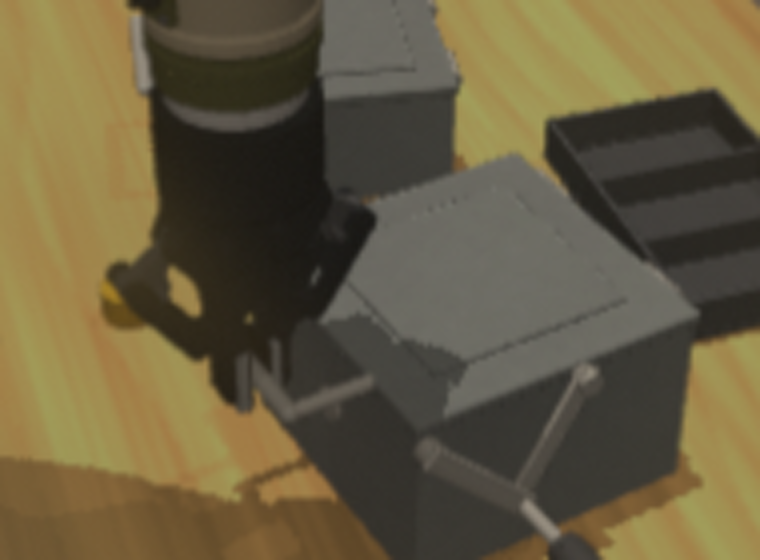

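The bar is held with a gap of about 8 mm. I'll lift along the arc, 0.2 rad per call.

```bash
python3 -m crank '{"travel":[[0,0.01,-0.2],[0,0.02,-0.41],[0,0.04,-0.61],[0,0.08,-0.82],[0,0.12,-1.02]],"turn":[0,0,0,0,0]}'
python3 -m crank '{"travel":[[0,0.05,-0.2],[0,0.11,-0.4],[0,0.17,-0.59],[0,0.24,-0.78],[0,0.32,-0.97]],"turn":[0,0,0,0,0]}'
python3 - <<'E'
from h import *
s=get_state();print(s["tcp_pos"],s["finger_gap"],s["wrist_force"].round(1))
E
```

```text
clock: 4.78
tcp_pos: [0.4717, -0.1779, 0.1244]
orientation: [0.001, 0.632, 0.775, 0.0]
wrist_force: [5.8, -1.0, -7.4]
finger_gap: 0.0086
clock: 5.2
tcp_pos: [0.4834, -0.1754, 0.1632]
orientation: [0.0, 0.632, 0.775, -0.0]
wrist_force: [3.1, -4.4, -7.6]
finger_gap: 0.0087
[ 0.48344042 -0.17538544  0.16322547] 0.00872840606184751 [ 3.1 -4.4 -7.6]
```

```bash
python3 -m crank '{"travel":[[0,0.09,-0.18],[0,0.19,-0.36],[0,0.29,-0.54],[0,0.4,-0.72],[0,0.51,-0.89]],"turn":[0,0,0,0,0]}'
python3 -m crank '{"travel":[[0,0.13,-0.16],[0,0.26,-0.32],[0,0.4,-0.48],[0,0.54,-0.63],[0,0.68,-0.77]],"turn":[0,0,0,0,0]}'
python3 -m crank '{"travel":[[0,0.15,-0.13],[0,0.31,-0.26],[0,0.47,-0.39],[0,0.64,-0.51],[0,0.81,-0.62]],"turn":[0,0,0,0,0]}'
python3 -m crank '{"travel":[[0,0,0],[0,0,0]],"turn":[0,0]}'
python3 - <<'E'
from h import *
s=get_state();print(s["tcp_pos"],s["finger_gap"],s["wrist_force"].round(1))
c=cam("side");cv2.imwrite("pics/f.png",crop(c,190,120,190,145,4))
E
```

```text
clock: 5.62
tcp_pos: [0.5022, -0.1714, 0.1989]
orientation: [-0.001, 0.632, 0.775, -0.002]
wrist_force: [-0.7, -6.5, -4.2]
finger_gap: 0.0088
clock: 6.03
tcp_pos: [0.5272, -0.1662, 0.2303]
orientation: [-0.002, 0.632, 0.775, -0.003]
wrist_force: [-6.8, -6.7, 3.5]
finger_gap: 0.0083
clock: 6.45
tcp_pos: [0.5584, -0.1597, 0.2567]
orientation: [-0.001, 0.632, 0.775, -0.003]
wrist_force: [-11.6, -5.3, 11.3]
finger_gap: 0.0087
clock: 6.62
tcp_pos: [0.5593, -0.1595, 0.2573]
orientation: [-0.0, 0.632, 0.775, -0.002]
wrist_force: [-11.0, -4.3, 13.1]
finger_gap: 0.0084
[ 0.55931619 -0.15950722  0.25729796] 0.008419464498109113 [-11.   -4.3  13.1]
```

View pics/f.png

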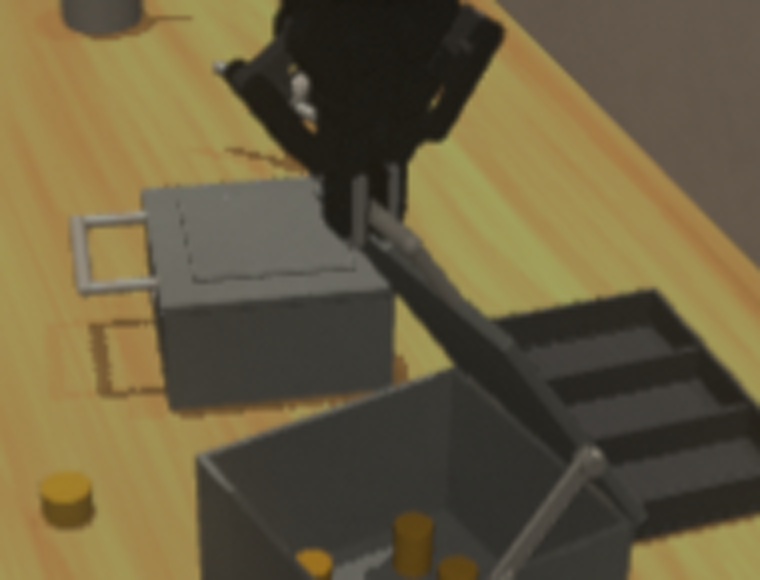

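The lid is at about 1.0 rad. The force is mostly radial, about 17 N outward, so my arc radius is a few mm short. I'll relieve that and creep up, watching for the tangential resistance of the straight stay.

```bash
cat > ang.py <<'E'
from h import *
s=get_state();p=s["tcp_pos"]-[.4674,-.1789,.0846];u=np.array([.98,.2]);h=p[:2]@u-.205;v=p[2]+.004
f=s["wrist_force"];fh=f[:2]@u;th=np.arctan2(v,-h);t=np.array([np.sin(th),np.cos(th)]);r=np.array([-np.cos(th),np.sin(th)])
print("theta",round(th-.0195,3),"rad",round(np.hypot(h,v),4),"Ftan",round(fh*t[0]+f[2]*t[1],1),"Frad",round(fh*r[0]+f[2]*r[1],1),"gap",s["finger_gap"])
E
python3 ang.py
python3 -m crank '{"travel":[[0,0,-0.07],[0,0.08,-0.14],[0,0.15,-0.19],[0,0.2,-0.22],[0,0.25,-0.25]],"turn":[0,0,0,0,0]}'
python3 -m crank '{"travel":[[0,0,0],[0,0,0]],"turn":[0,0]}' ; python3 ang.py
```

```text
theta 0.989 rad 0.2087 Ftan -2.5 Frad 17.0 gap 0.008237530043568269
clock: 7.08
tcp_pos: [0.5712, -0.157, 0.2649]
orientation: [-0.0, 0.632, 0.775, -0.001]
wrist_force: [-3.4, -3.5, 2.8]
finger_gap: 0.0081
clock: 7.25
tcp_pos: [0.5714, -0.1569, 0.265]
orientation: [0.0, 0.632, 0.775, -0.0]
wrist_force: [-3.6, -4.0, 4.7]
finger_gap: 0.0079
theta 1.06 rad 0.2092 Ftan -1.6 Frad 6.2 gap 0.007935490790762731
```

```bash
python3 -m crank '{"travel":[[0,0.02,-0.03],[0,0.05,-0.05],[0,0.09,-0.07],[0,0.09,-0.07]],"turn":[0,0,0,0]}' ; python3 ang.py
python3 -m crank '{"travel":[[0,0.03,-0.02],[0,0.06,-0.03],[0,0.06,-0.03],[0,0.06,-0.03]],"turn":[0,0,0,0]}' ; python3 ang.py
python3 - <<'E'
from h import *
cv2.imwrite("pics/g.png",np.vstack([crop(cam("side"),190,150,200,145,4)]))
E
```

```text
clock: 7.58
tcp_pos: [0.5758, -0.156, 0.2676]
orientation: [0.001, 0.632, 0.775, 0.0]
wrist_force: [-0.1, -3.5, 4.6]
finger_gap: 0.0081
theta 1.085 rad 0.2094 Ftan 1.3 Frad 4.5 gap 0.00805557837462858
clock: 7.92
tcp_pos: [0.5761, -0.1559, 0.2679]
orientation: [-0.001, 0.632, 0.775, -0.001]
wrist_force: [-6.6, -5.0, 3.2]
finger_gap: 0.0087
theta 1.086 rad 0.2095 Ftan -5.3 Frad 6.2 gap 0.008711679879294673
```

View pics/g.png

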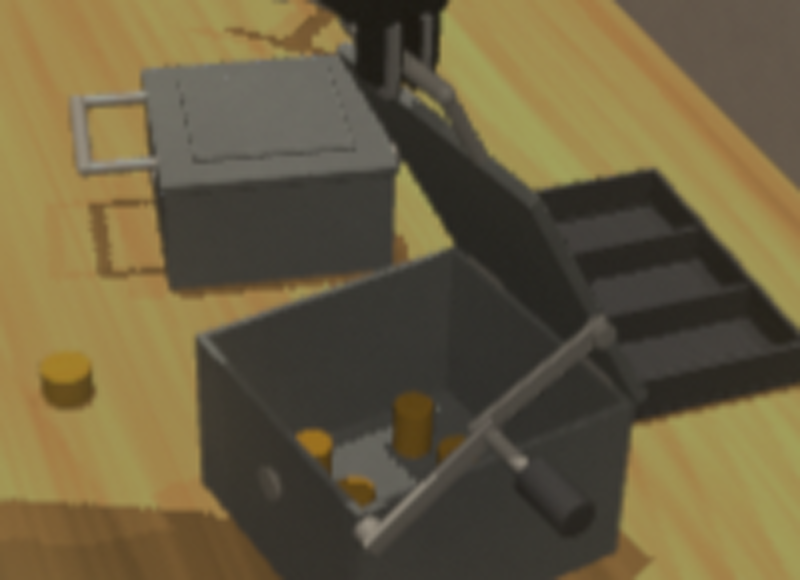

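```bash
python3 -m crank '{"travel":[[0,0.03,-0.02],[0,0.07,-0.04],[0,0.07,-0.04],[0,0.07,-0.04]],"turn":[0,0,0,0]}' ; python3 ang.py
python3 -m crank '{"travel":[[0,0,0],[0,0,0],[0,0,0],[0,0,0]],"turn":[0,0,0,0]}' ; python3 ang.py
```

```text
clock: 8.3
tcp_pos: [0.5772, -0.1556, 0.2684]
orientation: [-0.003, 0.632, 0.775, -0.003]
wrist_force: [-10.3, -6.2, 0.9]
finger_gap: 0.0083
theta 1.093 rad 0.2095 Ftan -9.8 Frad 5.9 gap 0.008263820803201071
clock: 8.63
tcp_pos: [0.5772, -0.1557, 0.2684]
orientation: [-0.002, 0.632, 0.775, -0.003]
wrist_force: [-9.4, -7.3, 0.9]
finger_gap: 0.0085
theta 1.093 rad 0.2095 Ftan -9.1 Frad 5.6 gap 0.008521806302926541
```

```bash
python3 -m crank '{"travel":[[0,0,0],[0,0,0],[0,0,0],[0,0,0],[0,0,0]],"turn":[0,0,0,0,0]}' 28
python3 -m crank '{"travel":[[0,0,0],[0,0,0],[0,0,0]],"turn":[0,0,0]}' ; python3 ang.py
python3 -m crank '{"travel":[[0,0,-0.2],[0,0,-0.6],[0,0,-1],[0,0,-1.4],[0,0,-1.6]],"turn":[0,0,0,0,0]}'
python3 -m crank '{"travel":[[0,0,0],[0,0,0]],"turn":[0,0]}'
python3 - <<'E'
from h import *
cv2.imwrite("pics/i.png",np.vstack([crop(cam("side"),190,150,200,145,4)]))
E
```

```text
clock: 9.05
tcp_pos: [0.5801, -0.1543, 0.2693]
orientation: [-0.001, 0.632, 0.775, 0.0]
wrist_force: [-2.8, -0.1, -1.3]
finger_gap: 0.0277
clock: 9.3
tcp_pos: [0.5802, -0.1548, 0.2697]
orientation: [-0.0, 0.632, 0.775, 0.0]
wrist_force: [-0.8, 1.2, -1.4]
finger_gap: 0.028
theta 1.109 rad 0.2093 Ftan -1.1 Frad -1.0 gap 0.028024293749111272
clock: 9.72
tcp_pos: [0.5812, -0.1554, 0.3369]
orientation: [0.002, 0.632, 0.775, 0.001]
wrist_force: [0.1, 0.1, -0.5]
finger_gap: 0.0276
clock: 9.88
tcp_pos: [0.5807, -0.1552, 0.3342]
orientation: [0.001, 0.632, 0.775, 0.0]
wrist_force: [0.0, 0.3, -1.0]
finger_gap: 0.0281
```

View pics/i.png

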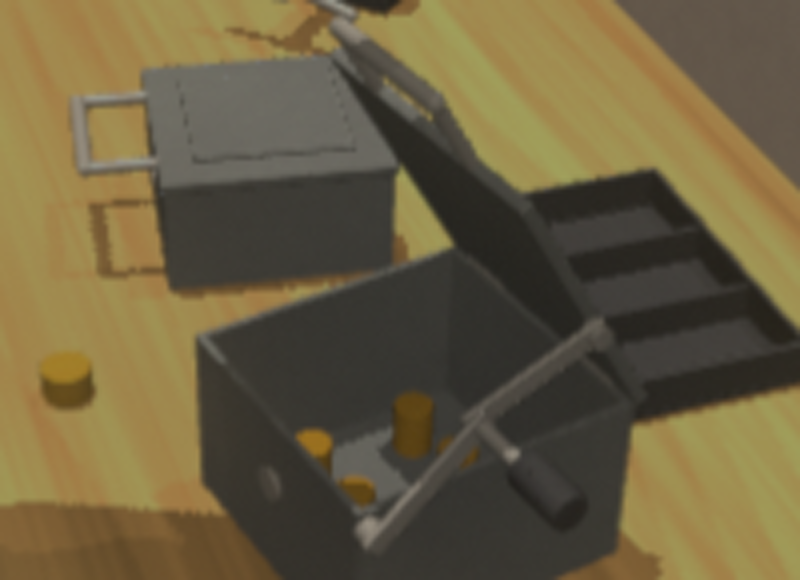

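The lid stands by itself and the stay is past centre. The knob in this crop runs from (515,468) to (572,510), with its centre at about (545,491). I'll compute its position on the lateral plane found when it was folded.

```bash
python3 - <<'E'
from h import *
from scipy.spatial.transform import Rotation as R
c=cam("side");ux=np.array([.98,.2]);uy=np.array([-.2,.98])
lat=np.array([.592,-.2963])@uy;print("lat",lat)
X=lambda q:np.r_[q[0]*ux+lat*uy,q[1]]
uv=np.array([190+543.5/4,150+489.5/4])
r=least_squares(lambda q:proj(c,X(q))[0]-uv,[.5,.13]);k=X(r.x);print("knob",k,r.fun.round(2),onz(c,uv,.137))
s=get_state();q=s["orientation"];M=R.from_quat(np.r_[q[1:],q[0]]).as_matrix()
tgt=np.r_[k[:2]-.006*uy,.2]
print(s["tcp_pos"],((tgt-s["tcp_pos"])@M/.04).round(2),s["joint_pos"].round(2))
print("handle",proj(c,[.5765,-.156,.2816]))
E
```

```text
lat -0.408774
knob [ 0.59641827 -0.29556516  0.13756045] [0. 0.] [ 0.59671164 -0.29499761  0.137     ]
[ 0.58002791 -0.15498414  0.33281054] [-3.68 -0.3   3.32] [-0.39  0.37  0.37  1.57  0.    0.97]
handle [[289.08318478 164.47378236]]
```

```bash
python3 -m crank '{"travel":[[-0.4,0,0],[-1.2,-0.1,0],[-2.0,-0.1,0],[-2.9,-0.2,0],[-3.7,-0.2,0]],"turn":[0,0,0,0,0]}' 0 40
python3 -m crank '{"travel":[[0,0,0],[0,0,0],[0,0,0.2]],"turn":[0,0,0]}'
python3 -m crank '{"travel":[[0,0,0.6],[0,0,1.4],[0,0,2.2],[0,0,2.9],[0,0,3.3]],"turn":[0,0,0,0,0]}'
python3 -m crank '{"travel":[[0,0,0.3],[0,0,0.4],[0,0,0.4],[0,0,0.4]],"turn":[0,0,0,0]}'
python3 - <<'E'
from h import *
s=get_state();print(s["tcp_pos"],s["finger_gap"],s["wrist_force"].round(1))
cv2.imwrite("pics/j.png",np.vstack([crop(cam("side"),190,130,200,150,4)]))
E
```

```text
clock: 10.4
tcp_pos: [0.6017, -0.304, 0.3327]
orientation: [-0.0, 0.632, 0.775, -0.0]
wrist_force: [1.4, -0.0, 0.5]
finger_gap: -0.0001
clock: 10.65
tcp_pos: [0.6022, -0.3023, 0.3258]
orientation: [0.0, 0.632, 0.775, 0.0]
wrist_force: [0.4, 0.6, 0.4]
finger_gap: -0.0002
clock: 11.07
tcp_pos: [0.6004, -0.2993, 0.1897]
orientation: [-0.003, 0.631, 0.776, -0.0]
wrist_force: [0.2, 0.5, -0.3]
finger_gap: -0.0002
clock: 11.4
tcp_pos: [0.6023, -0.3011, 0.1784]
orientation: [0.0, 0.632, 0.775, 0.0]
wrist_force: [-0.7, 0.0, 1.0]
finger_gap: -0.0
[ 0.60228402 -0.30109393  0.17839749] -1.5456842142687988e-05 [-0.7  0.   1. ]
```

View pics/j.png

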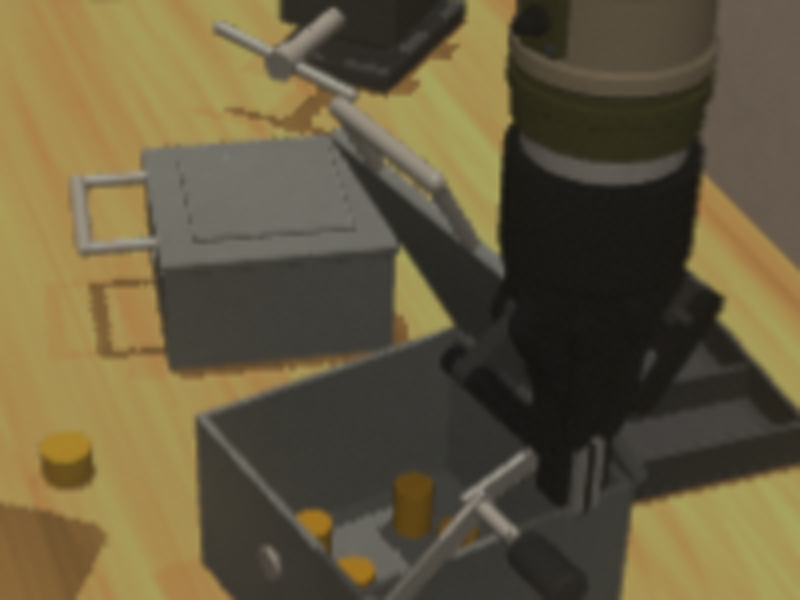

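```bash
python3 - <<'E'
from h import *
c=cam("side");p=get_state()["tcp_pos"]
f=lambda X:((proj(c,X)[0]-[190,130])*4).round(0)
print("tcp",f(p),"tcp at knob ht",f([p[0],p[1],.1376]),"knob",f([.5964,-.2956,.1376]))
E
```

```text
tcp [570. 501.] tcp at knob ht [563. 575.] knob [544. 569.]
```

Tool and knob are consistent. I'll press slowly.

```bash
python3 -m crank '{"travel":[[0,0,0.2],[0,0,0.45],[0,0,0.65],[0,0,0.8],[0,0,0.9]],"turn":[0,0,0,0,0]}'
python3 -m crank '{"travel":[[0,0.03,0.1],[0,0.06,0.2],[0,0.09,0.3]],"turn":[0,0,0]}'
python3 - <<'E'
from h import *
s=get_state();print(s["tcp_pos"],s["wrist_force"].round(1))
E
```

```text
clock: 11.92
tcp_pos: [0.6046, -0.3009, 0.1422]
orientation: [0.002, 0.631, 0.775, 0.002]
wrist_force: [7.7, 5.6, 10.5]
finger_gap: -0.0006
clock: 12.17
tcp_pos: [0.6067, -0.3009, 0.1299]
orientation: [0.001, 0.632, 0.775, 0.0]
wrist_force: [0.6, -0.3, 1.1]
finger_gap: -0.0001
[ 0.60665903 -0.3009381   0.1299432 ] [ 0.6 -0.3  1.1]
```

```bash
python3 -m crank '{"travel":[[0,0.04,0.12],[0,0.08,0.24],[0,0.1,0.36],[0,0.12,0.48],[0,0.12,0.6]],"turn":[0,0,0,0,0]}'
python3 - <<'E'
from h import *
s=get_state();print(s["tcp_pos"],s["wrist_force"].round(1))
cv2.imwrite("pics/k.png",np.vstack([crop(cam("side"),190,130,200,150,4)]))
E
```

```text
clock: 12.58
tcp_pos: [0.6099, -0.2997, 0.1044]
orientation: [-0.001, 0.632, 0.775, -0.0]
wrist_force: [0.3, -0.3, -0.2]
finger_gap: -0.0002
[ 0.60988472 -0.29968385  0.10444539] [ 0.3 -0.3 -0.2]
```

View pics/k.png

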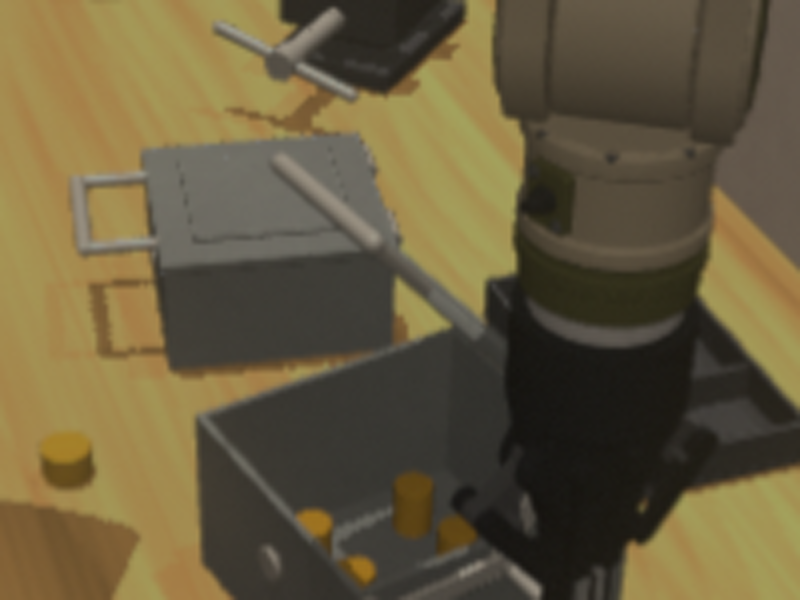

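The lid is sinking and the force is near zero, so the brace is folding. I'll withdraw outward and up, then check numerically.

```bash
python3 -m crank '{"travel":[[-0.2,0,-0.3],[-0.4,0,-1],[-0.4,0,-2],[-0.4,0,-3],[-0.4,0,-3.8]],"turn":[0,0,0,0,0]}'
python3 -m crank '{"travel":[[-0.7,-0.3,0],[-1.5,-0.8,0],[-2.3,-1.4,0],[-3,-2,0],[-3.4,-2.4,0]],"turn":[0,0,0,0,0]}'
python3 -m crank '{"travel":[[-0.4,-0.6,0],[-0.8,-1.3,0],[-1,-2,0],[-1,-2.4,0],[-1,-2.4,0]],"turn":[0,0,0,0,0]}'
python3 -m crank '{"travel":[[0,0,0],[0,0,0],[0,0,0],[0,0,0],[0,0,0]],"turn":[0,0,0,0,0]}'
python3 - <<'E'
from h import *
s=get_state();print(s["tcp_pos"],s["wrist_force"].round(1))
ref={n:cv2.imread(f"pics/{n}0.png").astype(int) for n in("top","side")}
for n,(x,y,w,h) in (("top",(285,130,160,145)),("side",(222,205,120,125))):
    im=read_camera(n)["image"][:,:,::-1].astype(int); d=np.abs(im-ref[n]).max(2)[y:y+h,x:x+w]
    b=d>35; print(n,"frac",b.mean().round(4)); ys,xs=np.where(b); print((np.percentile(xs,[0,50,100])+x,np.percentile(ys,[0,50,100])+y) if b.any() else "")
    t=ref[n][y:y+h,x:x+w].mean(2).astype(np.float32); 
    tt=t[25:-25,25:-25]; r=cv2.matchTemplate(im[y:y+h,x:x+w].mean(2).astype(np.float32),tt,cv2.TM_CCOEFF_NORMED); _,m,_,l=cv2.minMaxLoc(r); print("match",m,l)
E
```

```text
clock: 13.05
tcp_pos: [0.6134, -0.3159, 0.2604]
orientation: [0.001, 0.632, 0.775, 0.0]
wrist_force: [1.1, -0.5, 0.7]
finger_gap: -0.0004
clock: 13.47
tcp_pos: [0.5448, -0.4715, 0.2568]
orientation: [-0.0, 0.633, 0.774, -0.001]
wrist_force: [-0.8, 0.3, -0.1]
finger_gap: 0.0003
clock: 13.88
tcp_pos: [0.4573, -0.5285, 0.2575]
orientation: [-0.001, 0.634, 0.774, -0.0]
wrist_force: [1.0, 0.0, 0.6]
finger_gap: 0.0003
clock: 14.3
tcp_pos: [0.4621, -0.526, 0.2575]
orientation: [-0.0, 0.631, 0.776, 0.0]
wrist_force: [0.0, 0.1, -0.1]
finger_gap: 0.0002
[ 0.46205499 -0.52598526  0.25748778] [ 0.   0.1 -0.1]
top frac 0.0

match 0.9988217949867249 (25, 25)
side frac 0.3131
(array([257., 303., 341.]), array([205., 258., 329.]))
match 0.38558563590049744 (50, 0)
```

```bash
python3 -m crank '{"travel":[[0,0,0],[0,0,0],[0,0,0],[0,0,0],[0,0,0]],"turn":[0,0,0,0,0]}' >/dev/null
python3 -m crank '{"travel":[[0,0,0],[0,0,0],[0,0,0],[0,0,0],[0,0,0]],"turn":[0,0,0,0,0]}'
python3 - <<'E'
from h import *
r=cv2.imread("pics/top0.png").astype(int); im=cam("top")["image"][:,:,::-1].astype(int)
for x,y,w,h in((285,130,160,145),(325,255,65,20),(400,195,35,20),(140,130,100,120)):
    print(np.abs(im-r).max(2)[y:y+h,x:x+w].max(), np.abs(im-r).max(2)[y:y+h,x:x+w].mean())
print(hand_in())
E
```

```text
clock: 15.23
tcp_pos: [0.461, -0.5267, 0.2576]
orientation: [-0.0, 0.632, 0.775, 0.0]
wrist_force: [0.3, -0.5, 0.1]
finger_gap: -0.0002
9 5.463793103448276
8 5.564615384615385
8 5.112857142857143
9 5.197916666666667
the job is handed in; nothing more can be done
None
```

The stay was tested as asked, and the job was handed in at about 15 s of the 51 s allowed.

- **Opening:** I raised the lid by the D-handle to about 1.09 rad, where about 9 N of resistance showed the stay was straight, and let go. In the next picture the lid stood by itself with the knee past centre. At the next close-up, 2 s after letting go, it was still open.
- **Folding:** I pressed the knob down from above, with a peak force of about 14 N. The knee went through centre, the force fell to zero and the lid sank by itself. I then moved the arm clear.
- **Last checks:** The top camera image at the end matches the opening one over the box, handle and knob, apart from uniform lighting noise of at most 9 grey levels. That means the lid is closed and the brace folded. The wrist force was about zero, so the robot was touching nothing.
- **Check that failed:** The same comparison from the side camera gave nothing useful, because the arm blocked its view of the box.

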